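Put the swapped ink bottles back in their colour holders

ROBOT

A 7-joint arm with a two-finger parallel gripper is mounted at the origin on the work surface. World frame = base frame: x ahead of the robot, y to its left, z up, the work surface at z = 0. Lengths are in m, angles in rad, forces in N, time in s.
With the tool pointing down it reaches from about 0.425 to 0.875 m from the base axis. Payload 4.7 kg.
Tool frame: the origin (TCP) lies midway between the tips of the shut fingers; the grasp point (between the pads) lies 19 mm behind it; z points along the fingers, y is the line along which they close (so a half turn about z gives the same grasp; the last joint's range is limited). The gripper opens to 87 mm and grips with 3 to 60 N. Pads are 19 mm wide; open, the fingers measure 117 mm over their backs; the gripper's body (75 mm by 190 mm) begins 51 mm behind the grasp point.
Start: joints at [1.305, 0.321, -0.07, 1.45, 0.023, 1.371, -0.057], TCP at [0.179, -0.625, 0.187] pointing down, gripper open.
Joint ranges: [-2.86, 2.86], [-0.3, 2.09], [-1.38, 1.24], [0.06, 2.45], [-1.56, 4.7], [0.09, 2.05], [-2.69, 2.69]. Speed limits (rad/s): [2.57, 2.57, 3.14, 3.14, 3.14, 3.14, 3.14].

INTERFACE

Orientations are given as a rotation vector (axis times angle).
In Python, from bench import ctrl gives the robot as it stands. The module is installed in compiled form; this text tells all that it offers.
- The arm moves only by the shell command python3 -m handwheel 'ROWS' [FORCE]. ROWS is JSON, a list of rows, each a list of 7 numbers: the finger opening in m, from 0 to 0.087, then the shift along the tool's x, y, z in m, then the turn, a rotation vector about the tool's x, y, z in degrees. A call has 1 to 12 rows; each row shifts and turns the commanded pose from where the row before left it, along the tool's axes as they then stand; what a row does not reach is not made up. A row lasts 1/8 s, in which the tool goes at most 62.5 mm and 10.7 degrees, less where a joint would pass 70% of its speed; a pose out of reach is approached as far as the arm can. A call is refused whole if a number of a shift passes 0.0625 or a number of a turn 10.7, either way. A call with a gripper value outside its range is refused whole. The fingers move at their own pace and stop on an object; FORCE is the grip in N (left out, the last holds). Time passes only in rows, so rows that do not move let the fingers close. It gives the time, the measured TCP pose, the force, the opening and the grip force at its end, in the units of the state.
- ctrl.get_state(): the state, without advancing time (a new reading comes with each control period).
- ctrl.get_image(name): name is "scene" or "side" or "wrist"; returns (picture, depth): 480x640x3 uint8, blue, green, red; 480x640 float32, m along the optical axis (not along the pixel's ray), 0 where there is no reading.
- ctrl.camera_info(name): a dict with "intrinsics" (3x3 intrinsics, pixels), "D" ([k1, k2, p1, p2, k3] as OpenCV has them; the pictures are not rectified), "R" (3x3) and "t" (3): a world point X has camera coordinates R X + t. Camera axes: x right, y down, z forward; pixel columns grow to the right and rows downward; lengths in m; the calibration is good to about 2 mm. A picture is of the moment at which its call begins: read the wrist's pose just before it. camera_info takes no time and is no camera call; for the wrist camera it gives the pose at the moment of the call.
- ctrl.close_job(): hands the job in; it is judged then, once.
The state is a dict: "time": time; "joint_positions": joint angles; "qd": joint speeds; "joint_torque": joint torques, N m; "position": TCP position; "tool_rot": TCP orientation; "ft_force": force on the tool from outside, world axes, zero at the start; "torque": the same for the moment, N m; "grip_width": opening from 0.0 (shut) to 1.0 (fully open); "grip_force": force on a finger pad.
Only numpy, scipy, OpenCV 4.12 (cv2) and the standard library are available. Lean on these libraries where they do the work, as an engineer would, in place of code of your own. Each camera call takes 0.05 s, during which the arm holds its last target. There are 200 camera calls.

TASK

The four ink bottles are standing in the wrong holders. Swap them round until each one stands in the holder of its own colour, parking a bottle in the empty grey holder when you need room and leaving that one empty at the end. Keep the bottles upright, do not stand them on the mat, and leave the tattoo machine on its rest undisturbed.

Things in the scene. Friction and masses are not known exactly. Their poses are not given: they have to be found in the camera images.
- ink_red: red ink bottle: round, 34 mm in diameter and straight-sided from its foot up to 62 mm, then a shoulder and a narrow red nozzle cap with a white collar, 92 mm tall in all, 40 to 80 g. Origin at the centre of its underside, z up along the bottle. It stands in a holder of another colour at the start.
- ink_blue: blue ink bottle: round, 34 mm in diameter and straight-sided from its foot up to 62 mm, then a shoulder and a narrow blue nozzle cap with a white collar, 92 mm tall in all, 40 to 80 g. Origin at the centre of its underside, z up along the bottle. It stands in a holder of another colour at the start.
- ink_green: green ink bottle: round, 34 mm in diameter and straight-sided from its foot up to 62 mm, then a shoulder and a narrow green nozzle cap with a white collar, 92 mm tall in all, 40 to 80 g. Origin at the centre of its underside, z up along the bottle. It stands in a holder of another colour at the start.
- ink_yellow: yellow ink bottle: round, 34 mm in diameter and straight-sided from its foot up to 62 mm, then a shoulder and a narrow yellow nozzle cap with a white collar, 92 mm tall in all, 40 to 80 g. Origin at the centre of its underside, z up along the bottle. It stands in a holder of another colour at the start.
- holder_red: red ink holder: a low round cup fixed to the mat, 68 mm outside, 52 mm inside diameter, 16 mm tall, its inner floor 6 mm above its underside; origin at the centre of its underside, z up. The red ink bottle belongs in it.
- holder_blue: blue ink holder: a low round cup fixed to the mat, 68 mm outside, 52 mm inside diameter, 16 mm tall, its inner floor 6 mm above its underside; origin at the centre of its underside, z up. The blue ink bottle belongs in it.
- holder_green: green ink holder: a low round cup fixed to the mat, 68 mm outside, 52 mm inside diameter, 16 mm tall, its inner floor 6 mm above its underside; origin at the centre of its underside, z up. The green ink bottle belongs in it.
- holder_yellow: yellow ink holder: a low round cup fixed to the mat, 68 mm outside, 52 mm inside diameter, 16 mm tall, its inner floor 6 mm above its underside; origin at the centre of its underside, z up. The yellow ink bottle belongs in it.
- holder_grey: grey spare holder: the same low round cup (68 mm outside, 52 mm inside, 16 mm tall, inner floor 6 mm above its underside), fixed to the mat, empty at the start; origin at the centre of its underside, z up. Parking spot, no bottle belongs in it.
- machine: tattoo machine: loose pen-shaped barrel 29 mm thick, 117 mm long, teal back end, copper band, black grip, clear tip; it lies level on a low metal rest, its top 43 mm above the mat. Origin on its axis near mid-length, x along it to the tip. Leave it where it is. (Other things around the holders are under 40 mm high, the black case beyond them 46 mm.)

How it is judged:
On the way:
1. a bottle has been parked standing in the grey holder (((horizontal distance between ink_red and holder_grey below 0.012 m and z of ink_red in the frame of holder_grey below 0.009 m and angle between ink_red's own z axis and vertical below 0.1 rad and linear speed of ink_red below 0.02 m/s) or (horizontal distance between ink_blue and holder_grey below 0.012 m and z of ink_blue in the frame of holder_grey below 0.009 m and angle between ink_blue's own z axis and vertical below 0.1 rad and linear speed of ink_blue below 0.02 m/s) or (horizontal distance between ink_green and holder_grey below 0.012 m and z of ink_green in the frame of holder_grey below 0.009 m and angle between ink_green's own z axis and vertical below 0.1 rad and linear speed of ink_green below 0.02 m/s) or (horizontal distance between ink_yellow and holder_grey below 0.012 m and z of ink_yellow in the frame of holder_grey below 0.009 m and angle between ink_yellow's own z axis and vertical below 0.1 rad and linear speed of ink_yellow below 0.02 m/s))), for 0.2 s.
At the end, for the whole second after the job is handed in: Every ink bottle stands at rest in the holder of its own colour: centre within 12 mm of the holder's centre, down on the holder's floor (underside within 3 mm of it), upright within 0.1 rad; so the grey holder is empty (horizontal distance between ink_red and holder_red below 0.012 m and z of ink_red in the frame of holder_red below 0.009 m and angle between each of ink_red, ink_blue, ink_green, ink_yellow's own z axis and vertical below 0.1 rad and linear speed of each of ink_red, ink_blue, ink_green, ink_yellow below 0.02 m/s and horizontal distance between ink_blue and holder_blue below 0.012 m and z of ink_blue in the frame of holder_blue below 0.009 m and horizontal distance between ink_green and holder_green below 0.012 m and z of ink_green in the frame of holder_green below 0.009 m and horizontal distance between ink_yellow and holder_yellow below 0.012 m and z of ink_yellow in the frame of holder_yellow below 0.009 m); the robot touches nothing.
It fails at once if an ink bottle is tipped by more than 0.6 rad (angle between any of ink_red, ink_blue, ink_green, ink_yellow's own z axis and vertical above 0.6 rad).
It fails at once if an ink bottle is stood or dropped on the mat, outside the holders (height (world z) of any of ink_red, ink_blue, ink_green, ink_yellow below 0.005 m).
It fails at once if the tattoo machine is moved by more than 15 mm (distance of machine from where it was at the start of the episode above 0.015 m).
It also fails if it takes over 141 s, if anything falls off the work surface, if the arm or the gripper's body presses on something with over 40 N, if the wrist force passes 120 N, or if a joint passes its speed limit or range.

## Working session

There is one attempt and no reset: what is moved stays moved. The work goes in short steps, Python scripts to look and compute and a shell command to move; the robot and the scene stay as the last step left them, time stands still between calls to the robot, and variables do not carry over. Pictures are saved under pics/ and viewed, at most 14 in all, crops included, and the job is handed in when it is done.

```bash
mkdir -p pics; python3 - <<'E'
from bench import ctrl
import cv2
s=ctrl.get_state();print(s)
for n in("scene","side"):
    im,d=ctrl.get_image(n);cv2.imwrite(f"pics/{n}0.png",im)
    i=ctrl.camera_info(n);print(n,i)
E
```

```text
{'time': 0.0, 'joint_positions': array([ 1.30510525,  0.32183125, -0.07006951,  1.45165188,  0.02256949,
        1.37080932, -0.05690055]), 'qd': array([-0.0001903 ,  0.00114085, -0.00190359, -0.0004954 ,  0.00080238,
        0.00112733,  0.00068126]), 'joint_torque': array([-3.97588319e-04, -4.91284060e+01, -4.04124185e-01, -3.12527490e+01,
       -6.39976398e-02,  4.36710881e-02,  1.99200526e-04]), 'position': array([ 0.1792813, -0.6241454,  0.1863677]), 'tool_rot': array([-3.10903426e+00, -4.37814010e-01,  5.31814409e-04]), 'ft_force': array([-0.46812457, -0.0575468 , -0.26508003]), 'torque': array([-0.01119885, -0.02947665,  0.03286211]), 'grip_force': 0.0, 'grip_width': 1.0008786692158491}
scene {'intrinsics': array([[531.16768476,   0.        , 324.96304957],
       [  0.        , 531.16768476, 241.2953937 ],
       [  0.        ,   0.        ,   1.        ]]), 'D': array([-0.15818719,  0.        ,  0.        ,  0.        ,  0.        ]), 'R': array([[ 0.32524432,  0.94560533,  0.00683403],
       [ 0.68761062, -0.23153258, -0.68817462],
       [-0.64915928,  0.22852403, -0.72551292]]), 't': array([-0.17574473, -0.32840933,  1.23495497])}
side {'intrinsics': array([[492.31335091,   0.        , 316.71444155],
       [  0.        , 492.31335091, 233.84388813],
       [  0.        ,   0.        ,   1.        ]]), 'D': array([-0.10231315,  0.        ,  0.        ,  0.        ,  0.        ]), 'R': array([[-0.89334972, -0.44900227, -0.0179785 ],
       [-0.31603829,  0.65623558, -0.68518221],
       [ 0.3194465 , -0.60642544, -0.72814979]]), 't': array([0.47829426, 0.19614242, 0.87364047])}
```

View pics/scene0.png

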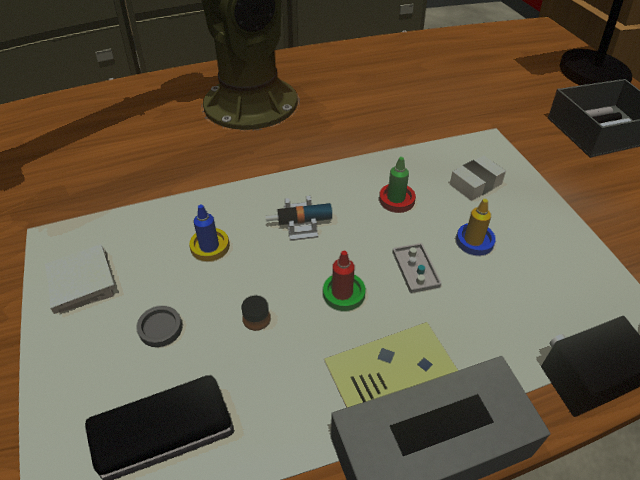

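View pics/side0.png

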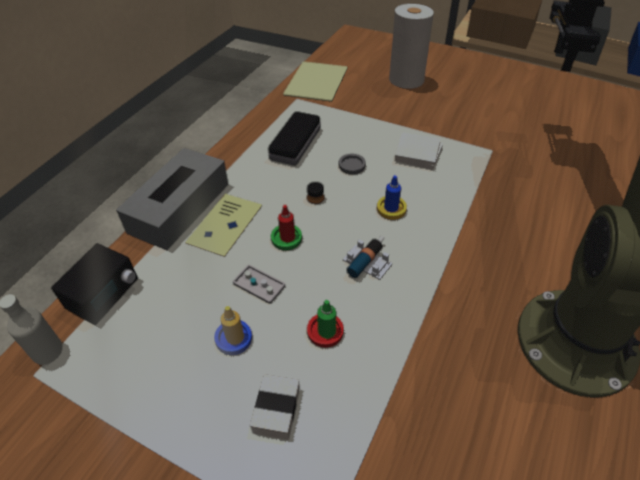

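The scene view shows the blue bottle in the yellow holder (209,240), green in red (397,195), yellow in blue (476,235) and red in green (343,290). The grey holder at (159,326) is empty and the machine is at (305,214). This makes two 2-cycles, so six moves. Next I measure the positions.

```bash
cat > h.py <<'E'
import numpy as np,cv2
from bench import ctrl
from scipy.optimize import least_squares
HUE={'red':(172,8),'blue':(105,130),'green':(45,85),'yellow':(12,34)}
def cloud(n):
    i=ctrl.camera_info(n);im,d=ctrl.get_image(n)
    v,u=np.mgrid[:480,:640]
    p=cv2.undistortPoints(np.stack([u,v],-1).reshape(-1,1,2).astype(float),i['intrinsics'],i['D']).reshape(480,640,2)
    X=(np.dstack([p,np.ones((480,640))])*d[...,None]-i['t'])@i['R']
    X[d<=0]=np.nan
    return im,cv2.cvtColor(im,cv2.COLOR_BGR2HSV),X
def hm(hsv,c):
    a,b=HUE[c];h=hsv[...,0]
    m=((h>=a)&(h<=b)) if a<b else ((h>=a)|(h<=b))
    return m&(hsv[...,1]>120)&(hsv[...,2]>40)
def circ(P,r):
    f=lambda c:np.hypot(P[:,0]-c[0],P[:,1]-c[1])-r
    s=least_squares(f,P[:,:2].mean(0),loss='soft_l1',f_scale=.002)
    return s.x,np.sqrt(np.median(s.fun**2))
E
python3 - <<'E'
from h import *
for n in("scene","side"):
    im,hsv,X=cloud(n);z=X[...,2]
    mat=(hsv[...,1]<60)&(abs(z)<.01);print(n,'mat z',np.nanmedian(z[mat]))
    R=(np.hypot(X[...,0],X[...,1])<1)&(np.hypot(X[...,0],X[...,1])>.3)
    for c in HUE:
        m=hm(hsv,c)&R
        lo=cv2.connectedComponents((m&(z>-.005)&(z<.021)).astype(np.uint8))
        k=1+np.argmax(np.bincount(lo[1].ravel())[1:]);L=X[lo[1]==k]
        L=L[L[:,2]>.011]
        b=cv2.connectedComponents((m&(z>.03)&(z<.058)).astype(np.uint8))
        k=1+np.argmax(np.bincount(b[1].ravel())[1:]);B=X[b[1]==k]
        print(c,'holder',len(L),circ(L,.030),np.median(L[:,2]).round(4),'bottle',len(B),circ(B,.017),X[m&(z>.07)&(z<.1)].reshape(-1,3).mean(0).round(3), 'top',np.nanmax(X[m&(z<.12)][:,2]).round(3))
    # grey holder
    g=(hsv[...,1]<60)&(hsv[...,2]<130)&(z>.011)&(z<.021)&R
    nn,lab,st,ce=cv2.connectedComponentsWithStats(g.astype(np.uint8))
    for k in range(1,nn):
        if st[k,4]>80: print('grey',st[k],circ(X[lab==k],.030))
    mm=(z>.03)&(z<.06)&R
    nn,lab,st,ce=cv2.connectedComponentsWithStats(mm.astype(np.uint8))
    for k in range(1,nn):
        if st[k,4]>60: P=X[lab==k];print('obj',ce[k].round(),P.min(0).round(3),P.max(0).round(3))
E
```

```text
scene mat z 0.001901495091469152
red holder 288 (array([0.42998   , 0.17987089]), np.float64(0.0018630859502039472)) 0.0168 bottle 209 (array([0.60303494, 0.00588462]), np.float64(0.0005202349266712619)) [0.609 0.004 0.08 ] top 0.102
blue holder 305 (array([0.57218231, 0.26699535]), np.float64(0.0018999621967934963)) 0.0172 bottle 158 (array([ 0.43554123, -0.17548458]), np.float64(0.0006753728210021375)) [ 0.442 -0.176  0.08 ] top 0.102
green holder 366 (array([0.60564005, 0.00854547]), np.float64(0.001844056146318318)) 0.0175 bottle 2 (array([ 0.59939032, -0.02727386]), np.float64(2.2339246567471195e-13)) [0.432 0.176 0.074] top 0.101
yellow holder 3 (array([0.2457897 , 0.67328986]), np.float64(0.002256649719708348)) 0.0193 bottle 230 (array([0.56862769, 0.26618374]), np.float64(0.0005884197227249024)) [0.579 0.266 0.08 ] top 0.102
grey [581 100  59  20 187] (array([0.30049407, 0.83411981]), np.float64(0.008897492774098924))
grey [588 109  25   8  88] (array([0.28445703, 0.77874302]), np.float64(0.004552982779154545))
grey [589 140  51  14 160] (array([0.40991188, 0.71675075]), np.f
[... 1683 characters left out ...]
47  , 0.26932879]), np.float64(0.001813394954256532)) 0.0164 bottle 125 (array([ 0.42696009, -0.1459868 ]), np.float64(0.0028186113968509084)) [ 0.433 -0.167  0.08 ] top 0.1
green holder 217 (array([0.60282405, 0.01169051]), np.float64(0.0017783910416526404)) 0.0162 bottle 141 (array([0.424411  , 0.18157082]), np.float64(0.0004390076261915517)) [0.421 0.188 0.079] top 0.101h.py:18: RuntimeWarning: Mean of empty slice.
  s=least_squares(f,P[:,:2].mean(0),loss='soft_l1',f_scale=.002)
  ret = um.true_divide(
Traceback (most recent call last):
  File "h.py", line 18, in circ
    s=least_squares(f,P[:,:2].mean(0),loss='soft_l1',f_scale=.002)
ValueError: Initial guess is outside of provided bounds
```

```bash
cat >> h.py <<'E'
def around(X,c,lo,hi,r,rad):
    for _ in range(3):
        P=X[(X[...,2]>lo)&(X[...,2]<hi)&(np.hypot(X[...,0]-c[0],X[...,1]-c[1])<rad)]
        if len(P)<20: return None
        c,e=circ(P,r)
    return c.round(4),round(e,4),len(P)
E
python3 - <<'E'
from h import *
C={'red':(.428,.182),'blue':(.5705,.268),'green':(.604,.010),'yellow':(.434,-.174),'grey':(.580,-.277)}
for n in("scene","side"):
    im,hsv,X=cloud(n)
    for k,c in C.items(): print(n,k,'rim',around(X,c,.013,.02,.030,.037),'bot',around(X,c,.028,.058,.017,.022))
print(ctrl.get_state()['time'])
i=ctrl.camera_info('wrist');print(i['R'],i['t'])
E
```

```text
scene red rim (array([0.4286, 0.1805]), np.float64(0.0026), 344) bot (array([0.4244, 0.1804]), np.float64(0.0007), 238)
scene blue rim (array([0.5715, 0.2678]), np.float64(0.0027), 403) bot (array([0.5686, 0.2663]), np.float64(0.0006), 261)
scene green rim (array([0.6054, 0.008 ]), np.float64(0.0025), 513) bot (array([0.603, 0.006]), np.float64(0.0004), 268)
scene yellow rim (array([ 0.4359, -0.1745]), np.float64(0.0027), 422) bot (array([ 0.4356, -0.1755]), np.float64(0.0007), 261)
scene grey rim (array([ 0.5814, -0.279 ]), np.float64(0.002), 621) bot None
side red rim (array([0.4273, 0.1829]), np.float64(0.0024), 385) bot (array([0.4245, 0.1814]), np.float64(0.0004), 180)
side blue rim (array([0.5696, 0.2692]), np.float64(0.0024), 387) bot (array([0.568 , 0.2665]), np.float64(0.0004), 188)
side green rim (array([0.6039, 0.0105]), np.float64(0.0027), 258) bot (array([0.6032, 0.0069]), np.float64(0.0007), 160)
side yellow rim (array([ 0.4338, -0.1733]), np.float64(0.0027), 234) bot (array([ 0.4353, -0.1752]), np.float64(0.0007), 156)
side grey rim (array([ 0.5772, -0.2757]), np.float64(0.0018), 172) bot None
0.3
[[ 2.76462524e-01 -9.61024305e-01 -8.70401126e-04]
 [-9.27345607e-01 -2.67011460e-01  2.62173618e-01]
 [-2.52187626e-01 -7.16740175e-02 -9.65020329e-01]] [-0.64995805 -0.03159988  0.38899335]
```

```bash
python3 -m handwheel '[[0.087,0,0,0,0,0,8],[0.087,0,0,0,0,0,8],[0.087,0.0256,-0.0449,0,0,0,0],[0.087,0.0256,-0.0449,0,0,0,0],[0.087,0.0256,-0.0449,0,0,0,0],[0.087,0.0256,-0.0449,0,0,0,0],[0.087,0.0256,-0.0449,0,0,0,0],[0.087,0.0256,-0.0449,0,0,0,0],[0.087,0.0256,-0.0449,0,0,0,0],[0.087,0.0256,-0.0449,0,0,0,0],[0.087,0.0256,-0.0449,0,0,0,0],[0.087,0.0256,-0.0449,0,0,0,0]]' 20
cat >> h.py <<'E'
def go(x,y,z):
    s=ctrl.get_state();R=cv2.Rodrigues(s['tool_rot'])[0]
    print('tool delta',(R.T@(np.array([x,y,z])-s['position'])).round(4),'tool x',R[:,0].round(3),'z',R[:,2].round(3),s['joint_positions'].round(2),s['time'])
E
python3 -c "
from h import *
go(.4355,-.1755,.037)"
```

```text
time: 1.8
position: [0.4359, -0.1741, 0.1877]
tool_rot: [3.141, 0.001, 0.001]
ft_force: [0.5, -0.1, -0.7]
grip_width: 1.003
grip_force: 0.0
tool delta [-0.0005  0.0012  0.1507] tool x [1.    0.    0.001] z [ 0.001 -0.001 -1.   ] [ 0.81 -0.05 -0.47  1.86 -0.02  1.32 -1.22] 1.8
```

```bash
python3 -m handwheel '[[0.087,0,0.001,0.04,0,0,0],[0.087,0,0,0.04,0,0,0],[0.087,0,0,0.04,0,0,0],[0.087,0,0,0.03,0,0,0],[0.087,0,0,0,0,0,0],[0.03,0,0,0,0,0,0],[0.03,0,0,0,0,0,0],[0.03,0,0,0,0,0,0],[0.03,0,0,0,0,0,0],[0.03,0,0,0,0,0,0],[0.03,0,0,0,0,0,0],[0.03,0,0,0,0,0,0]]' 15
python3 -c "
from h import *
go(.4355,-.1755,.037)
im,hsv,X=cloud('side')
print(around(X,(.435,-.175),.028,.058,.017,.022))
cv2.imwrite('pics/g1.png',im[100:400,150:550])"
```

```text
time: 3.3
position: [0.4352, -0.1766, 0.0374]
tool_rot: [3.142, 0.001, -0.0]
ft_force: [0.8, 0.9, -0.4]
grip_width: 0.366
grip_force: 0.0
tool delta [ 0.0003 -0.0011  0.0004] tool x [ 1.     0.001 -0.   ] z [-0. -0. -1.] [ 0.8   0.1  -0.48  2.04  0.06  1.01 -1.29] 3.3
(array([ 0.4353, -0.1753]), np.float64(0.0006), 153)
```

View pics/g1.png

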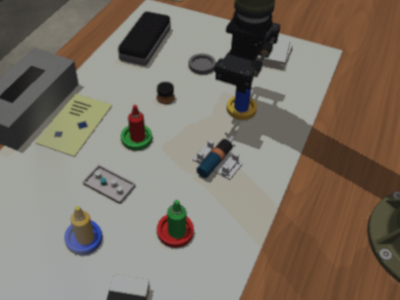

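The image shows the gripper around the blue bottle at (240,95). The width reads 32 mm with no force yet, so I close further.

```bash
python3 -m handwheel '[[0.01,0,0,0,0,0,0],[0.01,0,0,0,0,0,0],[0.01,0,0,0,0,0,0],[0.01,0,0,0,0,0,0]]' 15
```

```text
time: 3.85
position: [0.4365, -0.1766, 0.0387]
tool_rot: [3.141, 0.001, 0.003]
ft_force: [-1.0, 1.6, 7.4]
grip_width: 0.251
grip_force: 11.9
```

```bash
python3 -c "
from h import *
im,hsv,X=cloud('side')
a=im[130:250,330:450]
im2,hsv2,X2=cloud('scene')
b=im2[160:280,150:270]
cv2.imwrite('pics/g2.png',cv2.resize(np.hstack([a,b]),None,fx=3.3,fy=3.3,interpolation=2))
for Q in (X,X2):print(around(Q,(.435,-.175),.02,.05,.017,.022))"
```

```text
(array([ 0.4358, -0.1758]), np.float64(0.0008), 161)
(array([ 0.4362, -0.1764]), np.float64(0.0007), 246)
```

View pics/g2.png

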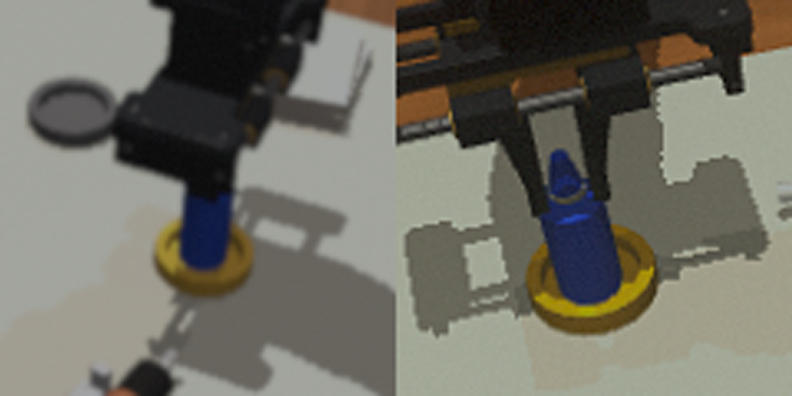

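Both views show the bottle upright, but the fingertips are on its shoulder (right half, 540–600,205), higher than the TCP reading implies. I open and measure the actual tip height.

```bash
python3 -m handwheel '[[0.06,0,0,0,0,0,0],[0.06,0,0,0,0,0,0],[0.06,0,0,0,0,0,0],[0.06,0,0,0,0,0,0]]'
python3 -c "
from h import *
go(.4355,-.176,.037)
for n in('scene','side'):
  im,hsv,X=cloud(n)
  d=np.hypot(X[...,0]-.4355,X[...,1]+.1755)
  m=(hsv[...,2]<70)&(hsv[...,1]<110)&(d<.075)&(X[...,2]>.025)&(X[...,2]<.15)
  P=X[m];
  for sgn in(1,-1):
    Q=P[(P[:,1]+.1755)*sgn>0.0];Q=Q[np.argsort(Q[:,2])];print(n,sgn,len(Q),Q[[0,5,10,20,40,80][:] if len(Q)>80 else [0]].round(3).tolist())
  B=X[hm(hsv,'blue')&(d<.03)];print('blue top',np.sort(B[:,2])[-10:].round(3), around(X,(.435,-.175),.03,.058,.017,.022))
"
```

```text
time: 4.45
position: [0.4349, -0.1766, 0.0371]
tool_rot: [-3.141, -0.001, 0.001]
ft_force: [1.2, 0.1, 0.2]
grip_width: 0.614
grip_force: 0.0
tool delta [ 0.0006 -0.0006  0.0001] tool x [ 1.     0.    -0.001] z [-0.001  0.    -1.   ] [ 0.8   0.1  -0.48  2.04  0.06  1.01 -1.29] 4.45
scene 1 252 [[0.438, -0.159, 0.034], [0.443, -0.148, 0.071], [0.445, -0.15, 0.073], [0.444, -0.149, 0.076], [0.445, -0.147, 0.081], [0.448, -0.143, 0.095]]
scene -1 224 [[0.439, -0.192, 0.026], [0.444, -0.208, 0.072], [0.445, -0.209, 0.074], [0.444, -0.205, 0.078], [0.446, -0.211, 0.084], [0.429, -0.204, 0.097]]
blue top [0.099 0.1   0.1   0.1   0.1   0.1   0.1   0.1   0.1   0.1  ] (array([ 0.4357, -0.1757]), np.float64(0.0007), 239)
side 1 82 [[0.45, -0.168, 0.025], [0.448, -0.166, 0.037], [0.43, -0.14, 0.074], [0.439, -0.138, 0.078], [0.44, -0.141, 0.084], [0.43, -0.139, 0.098]]
side -1 22 [[0.418, -0.177, 0.027]]
blue top [0.067 0.068 0.069 0.071 0.071 0.071 0.071 0.072 0.073 0.073] (array([ 0.4355, -0.1751]), np.float64(0.0007), 129)
```

Measured fingertips are at about 0.069 m while the TCP reads 0.037, so the real tips sit about 32 mm above the reading. I lower by 25 mm to put the tips near 0.044, then grip.

```bash
python3 -m handwheel '[[0.06,0,0,0.01,0,0,0],[0.06,0,0,0.01,0,0,0],[0.06,0,0,0.005,0,0,0],[0.06,0,0,0,0,0,0],[0.01,0,0,0,0,0,0],[0.01,0,0,0,0,0,0],[0.01,0,0,0,0,0,0],[0.01,0,0,0,0,0,0],[0.01,0,0,0,0,0,0],[0.01,0,0,0,0,0,0],[0.01,0,0,0,0,0,0]]' 15
python3 -c "
from h import *
go(.4355,-.176,.012)
im,hsv,X=cloud('side')
a=im[130:250,330:450]
im2,hsv2,X2=cloud('scene')
b=im2[160:280,150:270]
cv2.imwrite('pics/g3.png',cv2.resize(np.hstack([a,b]),None,fx=3.3,fy=3.3,interpolation=2))
for Q in (X,X2):print(around(Q,(.435,-.175),.02,.04,.017,.022))"
```

```text
time: 5.92
position: [0.4354, -0.1767, 0.0126]
tool_rot: [3.141, 0.001, 0.0]
ft_force: [-0.4, -0.6, 1.9]
grip_width: 0.382
grip_force: 15.0
tool delta [ 0.0001 -0.0007  0.0006] tool x [1.    0.001 0.   ] z [ 0. -0. -1.] [ 0.79  0.14 -0.48  2.07  0.08  0.96 -1.31] 5.925
(array([ 0.4354, -0.1759]), np.float64(0.0006), 96)
(array([ 0.4358, -0.1767]), np.float64(0.0006), 170)
```

View pics/g3.png

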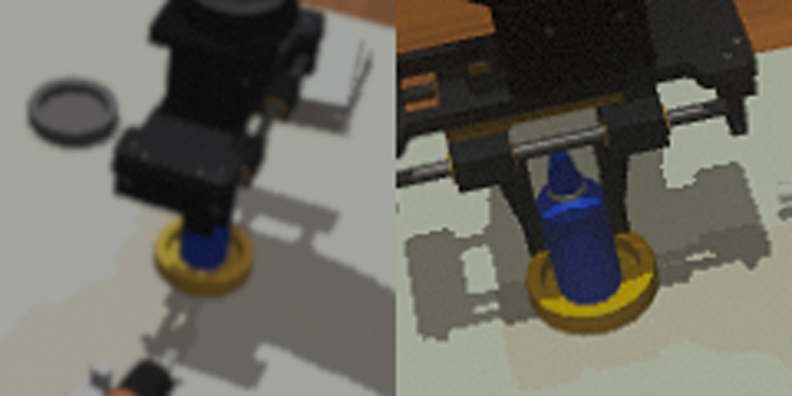

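Grip confirmed: 33 mm opening at 15 N, on the straight body of the bottle. I lift it and carry it to above grey.

```bash
python3 -m handwheel '[[0.01,0,0,-0.01,0,0,0],[0.01,0,0,-0.03,0,0,0],[0.01,0,0,-0.04,0,0,0],[0.01,0.036,0.0252,0,0,0,0],[0.01,0.036,0.0252,0,0,0,0],[0.01,0.036,0.0252,0,0,0,0],[0.01,0.036,0.0252,0,0,0,0],[0.01,0,0,0,0,0,0],[0.01,0,0,0,0,0,0]]' 20
python3 -c "
from h import *
go(.5795,-.2775,.013)
for n in('scene','side'):
  im,hsv,X=cloud(n);print(around(X,(.5795,-.277),.09,.12,.017,.022),around(X,(.5795,-.277),.013,.02,.03,.037))"
```

```text
time: 7.15
position: [0.5785, -0.2766, 0.0921]
tool_rot: [-3.141, -0.001, 0.002]
ft_force: [-0.5, 1.3, -0.8]
grip_width: 0.383
grip_force: 20.0
tool delta [0.0011 0.001  0.0791] tool x [ 1.     0.001 -0.001] z [-0.001  0.001 -1.   ] [ 0.76  0.4  -0.44  1.58  0.18  1.21 -1.29] 7.15
(array([ 0.5792, -0.2759]), np.float64(0.0006), 344) (array([ 0.5814, -0.2789]), np.float64(0.002), 630)
(array([ 0.578 , -0.2747]), np.float64(0.001), 155) (array([ 0.5769, -0.2754]), np.float64(0.002), 171)
```

```bash
python3 -m handwheel '[[0.01,0.001,0.0015,0.03,0,0,0],[0.01,0,0,0.03,0,0,0],[0.01,0,0,0.01,0,0,0],[0.01,0,0,0.005,0,0,0],[0.01,0,0,0.003,0,0,0],[0.01,0,0,0,0,0,0],[0.05,0,0,0,0,0,0],[0.05,0,0,0,0,0,0],[0.05,0,0,0,0,0,0],[0.05,0,0,0,0,0,0]]' 20
python3 -c "
from h import *
go(.5683,.2664,.013)
for n in('scene','side'):
  im,hsv,X=cloud(n);print(around(X,(.5795,-.277),.022,.045,.017,.022),around(X,(.5795,-.277),.013,.02,.03,.037))"
```

```text
time: 8.5
position: [0.5803, -0.2789, 0.0145]
tool_rot: [3.141, 0.001, 0.0]
ft_force: [0.3, 0.3, 0.1]
grip_width: 0.571
grip_force: 0.0
tool delta [-0.0118 -0.5453  0.0015] tool x [1. 0. 0.] z [ 0. -0. -1.] [ 0.74  0.48 -0.43  1.64  0.22  1.07 -1.32] 8.5
(array([ 0.5815, -0.2786]), np.float64(0.0005), 215) (array([ 0.5804, -0.2793]), np.float64(0.0024), 529)
(array([ 0.5803, -0.2764]), np.float64(0.0011), 74) (array([ 0.5775, -0.2774]), np.float64(0.0028), 166)
```

```bash
python3 -m handwheel '[[0.06,0,0,-0.05,0,0,0],[0.06,0,0,-0.05,0,0,0],[0.06,-0.0012,-0.0545,0,0,0,0],[0.06,-0.0012,-0.0545,0,0,0,0],[0.06,-0.0012,-0.0545,0,0,0,0],[0.06,-0.0012,-0.0545,0,0,0,0],[0.06,-0.0012,-0.0545,0,0,0,0],[0.06,-0.0012,-0.0545,0,0,0,0],[0.06,-0.0012,-0.0545,0,0,0,0],[0.06,-0.0012,-0.0545,0,0,0,0],[0.06,-0.0012,-0.0545,0,0,0,0],[0.06,-0.0012,-0.0545,0,0,0,0]]' 20
python3 -m handwheel '[[0.07,0,0,0,0,0,0]]' 15
python3 -c "
from h import *
go(.5683,.2664,.013)"
```

```text
time: 10.1
position: [0.568, 0.2676, 0.1146]
tool_rot: [3.141, 0.0, 0.001]
ft_force: [0.7, -0.6, 0.8]
grip_width: 0.689
grip_force: 0.0
time: 10.22
position: [0.5654, 0.2732, 0.1147]
tool_rot: [-3.137, -0.015, 0.001]
ft_force: [-0.1, -0.8, -0.3]
grip_width: 0.741
grip_force: 0.0
tool delta [0.0029 0.0073 0.1017] tool x [ 1.     0.01  -0.001] z [-0.001  0.004 -1.   ] [ 0.07  0.4  -0.7   1.58  0.27  1.25 -2.24] 10.225
```

```bash
python3 -m handwheel '[[0.07,0,0,0,0,0,0],[0.07,0,0,0,0,0,0]]' 15
python3 -c "
from h import *
go(.5683,.2664,.013)"
```

```text
time: 10.48
position: [0.5687, 0.2639, 0.1142]
tool_rot: [3.14, -0.004, 0.0]
ft_force: [0.5, 0.1, -0.3]
grip_width: 0.799
grip_force: 0.0
tool delta [-0.0004 -0.0026  0.1012] tool x [ 1.    -0.002  0.   ] z [ 0.    -0.001 -1.   ] [ 0.07  0.4  -0.7   1.59  0.27  1.25 -2.24] 10.475
```

```bash
python3 -m handwheel '[[0.07,0,0,0.04,0,0,0],[0.07,0,0,0.04,0,0,0],[0.07,0,0,0.02,0,0,0],[0.07,0,0,0,0,0,0],[0.01,0,0,0,0,0,0],[0.01,0,0,0,0,0,0],[0.01,0,0,0,0,0,0],[0.01,0,0,0,0,0,0],[0.01,0,0,0,0,0,0],[0.01,0,0,0,0,0,0],[0.01,0,0,0,0,0,0],[0.01,0,0,0,0,0,0]]' 15
python3 -c "
from h import *
go(.435,-.174,.013)"
```

```text
time: 11.98
position: [0.5682, 0.2662, 0.0147]
tool_rot: [3.142, 0.001, 0.001]
ft_force: [-0.3, -0.6, 3.1]
grip_width: 0.383
grip_force: 15.0
tool delta [-0.1334  0.4401  0.0017] tool x [1.    0.001 0.   ] z [ 0. -0. -1.] [ 0.04  0.5  -0.66  1.68  0.34  1.09 -2.29] 11.975
```

```bash
python3 -m handwheel '[[0.01,0,0,-0.05,0,0,0],[0.01,0,0,-0.06,0,0,0],[0.01,-0.0133,0.044,0,0,0,0],[0.01,-0.0133,0.044,0,0,0,0],[0.01,-0.0133,0.044,0,0,0,0],[0.01,-0.0133,0.044,0,0,0,0],[0.01,-0.0133,0.044,0,0,0,0],[0.01,-0.0133,0.044,0,0,0,0],[0.01,-0.0133,0.044,0,0,0,0],[0.01,-0.0133,0.044,0,0,0,0],[0.01,-0.0133,0.044,0,0,0,0],[0.01,-0.0133,0.044,0,0,0,0]]' 20
python3 -m handwheel '[[0.01,0,0,0,0,0,0],[0.01,0,0,0,0,0,0],[0.01,0,0,0,0,0,0],[0.01,0,0,0,0,0,0]]' 20
python3 -c "
from h import *
go(.435,-.174,.014)
for n in('scene','side'):
  im,hsv,X=cloud(n);print(around(X,(.435,-.174),.12,.145,.017,.022),around(X,(.435,-.174),.013,.02,.03,.037))"
```

```text
time: 13.48
position: [0.4344, -0.1751, 0.1241]
tool_rot: [3.142, 0.001, -0.0]
ft_force: [1.0, -0.1, -0.8]
grip_width: 0.381
grip_force: 20.0
time: 13.98
position: [0.4356, -0.1728, 0.1244]
tool_rot: [-3.142, -0.004, 0.0]
ft_force: [0.2, -0.4, -0.3]
grip_width: 0.384
grip_force: 20.0
tool delta [-0.0006  0.0012  0.1104] tool x [ 1.     0.003 -0.   ] z [-0.  0. -1.] [ 0.74 -0.01 -0.41  1.95 -0.    1.19 -1.24] 13.975
(array([ 0.4364, -0.1728]), np.float64(0.0006), 272) (array([ 0.4375, -0.1744]), np.float64(0.002), 460)
(array([ 0.4353, -0.1724]), np.float64(0.0008), 156) (array([ 0.4333, -0.1715]), np.float64(0.002), 247)
```

Aligned to within about 2 mm, so I lower and release.

```bash
python3 -m handwheel '[[0.01,0,0,0.05,0,0,0],[0.01,0,0,0.04,0,0,0],[0.01,0,0,0.01,0,0,0],[0.01,0,0,0.005,0,0,0],[0.01,0,0,0.004,0,0,0],[0.01,0,0,0,0,0,0],[0.05,0,0,0,0,0,0],[0.05,0,0,0,0,0,0],[0.05,0,0,0,0,0,0],[0.05,0,0,0,0,0,0],[0.05,0,0,0,0,0,0]]' 20
python3 -m handwheel '[[0.06,0,0,-0.05,0,0,0],[0.06,0,0,-0.05,0,0,0],[0.06,0.036,0.025,0,0,0,0],[0.06,0.036,0.026,0,0,0,0],[0.06,0.036,0.026,0,0,0,0],[0.06,0.036,0.026,0,0,0,0],[0.06,0,0,0,0,0,0],[0.06,0,0,0,0,0,0],[0.06,0,0,0,0,0,0]]' 15
python3 -c "
from h import *
go(.5805,-.2775,.0135)
for n in('scene','side'):
  im,hsv,X=cloud(n)
  for c in((.435,-.174),(.5795,-.277)):print(around(X,c,.022,.06,.017,.022),around(X,c,.013,.02,.03,.037))"
```

```text
time: 15.45
position: [0.4352, -0.1739, 0.0154]
tool_rot: [3.142, 0.001, -0.0]
ft_force: [0.4, -0.7, 0.8]
grip_width: 0.575
grip_force: 0.0
time: 16.58
position: [0.5787, -0.276, 0.1158]
tool_rot: [3.141, 0.002, -0.0]
ft_force: [0.5, -0.4, 0.5]
grip_width: 0.691
grip_force: 0.0
tool delta [0.0019 0.0015 0.1023] tool x [ 1.     0.001 -0.   ] z [-0. -0. -1.] [ 0.71  0.37 -0.38  1.56  0.14  1.24 -1.27] 16.575
(array([ 0.4367, -0.175 ]), np.float64(0.0006), 318) (array([ 0.4356, -0.1744]), np.float64(0.0026), 424)
(array([ 0.5814, -0.2785]), np.float64(0.0006), 370) (array([ 0.5802, -0.2791]), np.float64(0.0025), 559)
(array([ 0.4365, -0.1745]), np.float64(0.0007), 194) (array([ 0.4333, -0.1735]), np.float64(0.0028), 229)
(array([ 0.5804, -0.2768]), np.float64(0.001), 174) (array([ 0.5778, -0.2776]), np.float64(0.0029), 170)
```

```bash
python3 -m handwheel '[[0.06,0.002,0.0015,0.04,0,0,0],[0.06,0,0,0.04,0,0,0],[0.06,0,0,0.022,0,0,0],[0.06,0,0,0,0,0,0],[0.01,0,0,0,0,0,0],[0.01,0,0,0,0,0,0],[0.01,0,0,0,0,0,0],[0.01,0,0,0,0,0,0],[0.01,0,0,0,0,0,0],[0.01,0,0,0,0,0,0],[0.01,0,0,0,0,0,0]]' 20
python3 -c "
from h import *
go(.5705,.2685,.0135)"
```

```text
time: 18.05
position: [0.5819, -0.2785, 0.0143]
tool_rot: [3.141, 0.001, 0.002]
ft_force: [-1.0, 0.4, 5.1]
grip_width: 0.386
grip_force: 20.0
tool delta [-1.11e-02 -5.47e-01  4.00e-04] tool x [1.    0.001 0.001] z [ 0.001 -0.001 -1.   ] [ 0.69  0.47 -0.37  1.64  0.19  1.07 -1.3 ] 18.05
```

```bash
python3 -m handwheel '[[0.01,0,0,-0.05,0,0,0],[0.01,0,0,-0.065,0,0,0]]' 20; python3 -m handwheel '[[0.01,0,0,-0.05,0,0,0],[0.01,0,0,-0.06,0,0,0],[0.01,-0.001,-0.05,0,0,0,0],[0.01,-0.001,-0.05,0,0,0,0],[0.01,-0.001,-0.05,0,0,0,0],[0.01,-0.001,-0.05,0,0,0,0],[0.01,-0.001,-0.05,0,0,0,0],[0.01,-0.001,-0.05,0,0,0,0],[0.01,-0.001,-0.05,0,0,0,0],[0.01,-0.001,-0.05,0,0,0,0],[0.01,-0.001,-0.05,0,0,0,0],[0.01,-0.001,-0.05,0,0,0,0]]' 20
python3 -m handwheel '[[0.01,-0.001,-0.047,0,0,0,0],[0.01,0,0,0,0,0,0],[0.01,0,0,0,0,0,0],[0.01,0,0,0,0,0,0],[0.01,0,0,0,0,0,0]]' 20
python3 -c "
from h import *
go(.5705,.2685,.0135)
for n in('scene','side'):
  im,hsv,X=cloud(n);print(around(X,(.57,.268),.115,.145,.017,.022),around(X,(.57,.268),.013,.02,.03,.037))"
```

```text
time: 19.55
position: [0.5705, 0.2227, 0.1226]
tool_rot: [3.141, 0.0, -0.001]
ft_force: [-0.3, -0.4, 0.6]
grip_width: 0.381
grip_force: 20.0
time: 20.18
position: [0.5705, 0.267, 0.1233]
tool_rot: [3.141, -0.003, 0.0]
ft_force: [0.2, -0.8, -0.6]
grip_width: 0.385
grip_force: 20.0
tool delta [-0.     -0.0016  0.1098] tool x [ 1.    -0.002  0.   ] z [ 0.    -0.001 -1.   ] [ 0.03  0.39 -0.65  1.57  0.24  1.27 -2.23] 20.175
(array([0.5695, 0.2672]), np.float64(0.0006), 296) (array([0.5726, 0.2667]), np.float64(0.002), 439)
(array([0.5689, 0.2679]), np.float64(0.0005), 209) (array([0.5687, 0.2699]), np.float64(0.0022), 438)out of range
```

```bash
python3 -m handwheel '[[0.01,0.001,-0.001,0.05,0,0,0],[0.01,0,0,0.04,0,0,0],[0.01,0,0,0.01,0,0,0],[0.01,0,0,0.005,0,0,0],[0.01,0,0,0.003,0,0,0],[0.01,0,0,0,0,0,0],[0.05,0,0,0,0,0,0],[0.05,0,0,0,0,0,0],[0.05,0,0,0,0,0,0],[0.05,0,0,0,0,0,0],[0.05,0,0,0,0,0,0]]' 20
python3 -m handwheel '[[0.06,0,0,-0.05,0,0,0],[0.06,0,0,-0.05,0,0,0],[0.06,0.0062,0.0522,0,0,0,0],[0.06,0.0062,0.0522,0,0,0,0],[0.06,0.0062,0.0522,0,0,0,0],[0.06,0.0062,0.0522,0,0,0,0],[0.06,0.0062,0.0522,0,0,0,0],[0.06,0,0,0,0,0,0],[0.06,0,0,0,0,0,0],[0.06,0,0,0,0,0,0],[0.06,0,0,0,0,0,0]]' 20
python3 -c "
from h import *
go(.603,.0065,.0135)
for n in('scene','side'):
  im,hsv,X=cloud(n)
  for c in((.57,.268),(.603,.007)):print(around(X,c,.022,.06,.017,.022),around(X,c,.013,.02,.03,.037))"
```

```text
time: 21.65
position: [0.571, 0.2697, 0.0154]
tool_rot: [3.142, 0.001, -0.0]
ft_force: [-0.3, 0.0, 0.1]
grip_width: 0.572
grip_force: 0.0
time: 23.02
position: [0.602, 0.0104, 0.1155]
tool_rot: [-3.141, -0.005, -0.0]
ft_force: [0.7, 0.2, 0.3]
grip_width: 0.691
grip_force: 0.0
tool delta [0.001  0.0039 0.102 ] tool x [1.    0.003 0.   ] z [ 0.  0. -1.] [ 0.4   0.31 -0.56  1.65  0.17  1.23 -1.76] 23.025
(array([0.5709, 0.2704]), np.float64(0.0007), 322) (array([0.5717, 0.2677]), np.float64(0.0026), 406)
(array([0.6031, 0.0059]), np.float64(0.0004), 329) (array([0.6055, 0.0079]), np.float64(0.0025), 507)
(array([0.5703, 0.2708]), np.float64(0.0005), 228) (array([0.5695, 0.2691]), np.float64(0.0025), 399)
(array([0.6032, 0.0071]), np.float64(0.0006), 202) (array([0.6038, 0.0104]), np.float64(0.0027), 267)
```

```bash
python3 -m handwheel '[[0.06,0.001,0.002,0.04,0,0,0],[0.06,0,0,0.04,0,0,0],[0.06,0,0,0.021,0,0,0],[0.06,0,0,0,0,0,0],[0.01,0,0,0,0,0,0],[0.01,0,0,0,0,0,0],[0.01,0,0,0,0,0,0],[0.01,0,0,0,0,0,0],[0.01,0,0,0,0,0,0],[0.01,0,0,0,0,0,0],[0.01,0,0,0,0,0,0]]' 20
python3 -c "
from h import *
go(.5805,-.2778,.0145)"
```

```text
time: 24.5
position: [0.6038, 0.0067, 0.0152]
tool_rot: [3.141, 0.001, 0.002]
ft_force: [-0.6, -0.6, 4.6]
grip_width: 0.379
grip_force: 20.0
tool delta [-0.0234  0.2845  0.0007] tool x [1.    0.001 0.001] z [ 0.001 -0.    -1.   ] [ 0.38  0.42 -0.53  1.74  0.24  1.05 -1.8 ] 24.5
```

```bash
python3 -m handwheel '[[0.01,0,0,-0.05,0,0,0],[0.01,0,0,-0.06,0,0,0],[0.01,-0.004,0.0475,0,0,0,0],[0.01,-0.004,0.0475,0,0,0,0],[0.01,-0.004,0.0475,0,0,0,0],[0.01,-0.004,0.0475,0,0,0,0],[0.01,-0.004,0.0475,0,0,0,0],[0.01,-0.003,0.047,0,0,0,0],[0.01,0,0,0,0,0,0],[0.01,0,0,0,0,0,0],[0.01,0,0,0,0,0,0],[0.01,0,0,0,0,0,0]]' 20
python3 -c "
from h import *
go(.5805,-.2778,.0145)
for n in('scene','side'):
  im,hsv,X=cloud(n);print(around(X,(.58,-.278),.12,.145,.017,.022),around(X,(.58,-.278),.013,.02,.03,.037))"
```

```text
time: 26.0
position: [0.5807, -0.2763, 0.1245]
tool_rot: [-3.141, -0.004, -0.0]
ft_force: [0.3, 1.1, 0.3]
grip_width: 0.382
grip_force: 20.0
tool delta [-0.0002  0.0015  0.11  ] tool x [1.    0.003 0.   ] z [ 0.  0. -1.] [ 0.73  0.37 -0.42  1.54  0.15  1.26 -1.28] 26.0
(array([ 0.5802, -0.2763]), np.float64(0.0004), 332) (array([ 0.5813, -0.2789]), np.float64(0.002), 624)
(array([ 0.5794, -0.2761]), np.float64(0.001), 125) (array([ 0.5772, -0.275 ]), np.float64(0.0023), 166)
```

```bash
python3 -m handwheel '[[0.01,0,0,0.05,0,0,0],[0.01,0,0,0.04,0,0,0],[0.01,0,0,0.01,0,0,0],[0.01,0,0,0.005,0,0,0],[0.01,0,0,0.004,0,0,0],[0.01,0,0,0,0,0,0],[0.05,0,0,0,0,0,0],[0.05,0,0,0,0,0,0],[0.05,0,0,0,0,0,0],[0.05,0,0,0,0,0,0],[0.05,0,0,0,0,0,0]]' 20
python3 -m handwheel '[[0.06,0,0,-0.05,0,0,0],[0.06,0,0,-0.05,0,0,0],[0.06,-0.0156,-0.0459,0,0,0,0],[0.06,-0.0156,-0.0459,0,0,0,0],[0.06,-0.0156,-0.0459,0,0,0,0],[0.06,-0.0156,-0.0459,0,0,0,0],[0.06,-0.0156,-0.0459,0,0,0,0],[0.06,-0.0156,-0.0459,0,0,0,0],[0.06,-0.0156,-0.0459,0,0,0,0],[0.06,-0.0156,-0.0459,0,0,0,0],[0.06,-0.0156,-0.0459,0,0,0,0],[0.06,-0.0156,-0.0459,0,0,0,0]]' 20
python3 -m handwheel '[[0.06,0,0,0,0,0,0],[0.06,0,0,0,0,0,0],[0.06,0,0,0,0,0,0],[0.06,0,0,0,0,0,0]]' 20
python3 -c "
from h import *
go(.4245,.181,.0135)
for n in('scene','side'):
  im,hsv,X=cloud(n)
  for c in((.58,-.278),(.425,.181)):print(around(X,c,.022,.06,.017,.022),around(X,c,.013,.02,.03,.037))"
```

```text
time: 27.48
position: [0.5803, -0.2778, 0.0154]
tool_rot: [3.142, 0.001, -0.0]
ft_force: [-1.0, 0.5, 1.2]
grip_width: 0.576
grip_force: 0.0
time: 28.98
position: [0.4235, 0.1824, 0.1157]
tool_rot: [3.141, 0.001, 0.002]
ft_force: [0.4, -0.2, 0.1]
grip_width: 0.685
grip_force: 0.0
time: 29.48
position: [0.4244, 0.18, 0.1153]
tool_rot: [3.141, -0.002, -0.0]
ft_force: [0.1, -1.2, -0.4]
grip_width: 0.686
grip_force: 0.0
tool delta [ 1.000e-04 -1.000e-03  1.018e-01] tool x [ 1.    -0.002 -0.   ] z [-0. -0. -1.] [ 0.35 -0.   -0.8   1.97 -0.    1.17 -2.02] 29.475
(array([ 0.5805, -0.2785]), np.float64(0.0005), 367) (array([ 0.58  , -0.2792]), np.float64(0.0026), 563)
(array([0.4243, 0.1805]), np.float64(0.0007), 296) (array([0.4291, 0.1802]), np.float64(0.0025), 340)
(array([ 0.58  , -0.2763]), np.float64(0.0007), 35) (array([ 0.5777, -0.2763]), np.float64(0.0018), 72)
(array([0.4244, 0.1815]), np.float64(0.0004), 223) (array([0.4271, 0.1828]), np.float64(0.0024), 380)
```

```bash
python3 -m handwheel '[[0.06,0,0,0.04,0,0,0],[0.06,0,0,0.04,0,0,0],[0.06,0,0,0.021,0,0,0],[0.06,0,0,0,0,0,0],[0.01,0,0,0,0,0,0],[0.01,0,0,0,0,0,0],[0.01,0,0,0,0,0,0],[0.01,0,0,0,0,0,0],[0.01,0,0,0,0,0,0],[0.01,0,0,0,0,0,0],[0.01,0,0,0,0,0,0]]' 20
python3 -c "
from h import *
go(.6045,.009,.0145)"
```

```text
time: 30.95
position: [0.4246, 0.1811, 0.015]
tool_rot: [3.141, 0.001, 0.002]
ft_force: [-0.7, -1.0, 5.6]
grip_width: 0.382
grip_force: 20.0
tool delta [0.1798 0.1722 0.0007] tool x [1.    0.    0.001] z [ 0.001 -0.    -1.   ] [ 0.31  0.15 -0.8   2.07  0.13  0.97 -2.14] 30.95
```

```bash
python3 -m handwheel '[[0.01,0,0,-0.05,0,0,0],[0.01,0,0,-0.06,0,0,0],[0.01,0.036,0.0344,0,0,0,0],[0.01,0.036,0.0344,0,0,0,0],[0.01,0.036,0.0344,0,0,0,0],[0.01,0.036,0.0344,0,0,0,0],[0.01,0.036,0.0344,0,0,0,0],[0.01,0,0,0,0,0,0],[0.01,0,0,0,0,0,0],[0.01,0,0,0,0,0,0],[0.01,0,0,0,0,0,0]]' 20
python3 -c "
from h import *
go(.6045,.009,.0145)
for n in('scene','side'):
  im,hsv,X=cloud(n);print(around(X,(.6045,.009),.12,.145,.017,.022),around(X,(.6045,.009),.013,.02,.03,.037))"
```

```text
time: 32.33
position: [0.6037, 0.0103, 0.1247]
tool_rot: [3.141, 0.004, 0.0]
ft_force: [0.7, -0.9, -0.9]
grip_width: 0.381
grip_force: 20.0
tool delta [0.0008 0.0012 0.1102] tool x [1.    0.002 0.   ] z [ 0. -0. -1.] [ 0.48  0.33 -0.65  1.64  0.21  1.25 -1.78] 32.325
(array([0.6037, 0.0094]), np.float64(0.0005), 292) (array([0.6068, 0.0075]), np.float64(0.002), 563)
(array([0.6042, 0.0099]), np.float64(0.0006), 164) (array([0.6034, 0.0114]), np.float64(0.0022), 285)
```

Well aligned. I lower, release, then go back over the red bottle in grey.

```bash
python3 -m handwheel '[[0.01,0.001,0,0.05,0,0,0],[0.01,0,0,0.04,0,0,0],[0.01,0,0,0.01,0,0,0],[0.01,0,0,0.005,0,0,0],[0.01,0,0,0.004,0,0,0],[0.01,0,0,0,0,0,0],[0.05,0,0,0,0,0,0],[0.05,0,0,0,0,0,0],[0.05,0,0,0,0,0,0],[0.05,0,0,0,0,0,0],[0.05,0,0,0,0,0,0]]' 20
python3 -m handwheel '[[0.06,0,0,-0.05,0,0,0],[0.06,0,0,-0.05,0,0,0],[0.06,-0.004,0.0477,0,0,0,0],[0.06,-0.004,0.0477,0,0,0,0],[0.06,-0.004,0.0477,0,0,0,0],[0.06,-0.004,0.0477,0,0,0,0],[0.06,-0.004,0.0477,0,0,0,0],[0.06,-0.004,0.0477,0,0,0,0],[0.06,0,0,0,0,0,0],[0.06,0,0,0,0,0,0],[0.06,0,0,0,0,0,0],[0.06,0,0,0,0,0,0]]' 20
python3 -c "
from h import *
go(.5803,-.2775,.0145)
for n in('scene','side'):
  im,hsv,X=cloud(n)
  for c in((.58,-.278),(.604,.009)):print(around(X,c,.022,.06,.017,.022),around(X,c,.013,.02,.03,.037))"
```

```text
time: 33.8
position: [0.6051, 0.0092, 0.0154]
tool_rot: [3.142, 0.001, -0.0]
ft_force: [-0.7, -0.1, -0.3]
grip_width: 0.572
grip_force: 0.0
time: 35.3
position: [0.5818, -0.2755, 0.1156]
tool_rot: [-3.142, -0.005, -0.0]
ft_force: [0.4, 0.8, -0.8]
grip_width: 0.687
grip_force: 0.0
tool delta [-0.0015  0.002   0.1011] tool x [1.    0.003 0.   ] z [ 0.  0. -1.] [ 0.81  0.4  -0.52  1.55  0.2   1.25 -1.31] 35.3
(array([ 0.5806, -0.2785]), np.float64(0.0006), 369) (array([ 0.5802, -0.2791]), np.float64(0.0025), 565)
(array([0.6061, 0.0083]), np.float64(0.0005), 338) (array([0.6055, 0.0081]), np.float64(0.0025), 513)
(array([ 0.5793, -0.277 ]), np.float64(0.0009), 166) (array([ 0.5776, -0.2773]), np.float64(0.0027), 167)
(array([0.6062, 0.0093]), np.float64(0.0006), 206) (array([0.6041, 0.0103]), np.float64(0.0025), 261)
```

```bash
python3 -m handwheel '[[0.06,-0.001,0,0.04,0,0,0],[0.06,0,0,0.04,0,0,0],[0.06,0,0,0.021,0,0,0],[0.06,0,0,0,0,0,0],[0.01,0,0,0,0,0,0],[0.01,0,0,0,0,0,0],[0.01,0,0,0,0,0,0],[0.01,0,0,0,0,0,0],[0.01,0,0,0,0,0,0],[0.01,0,0,0,0,0,0],[0.01,0,0,0,0,0,0]]' 20
python3 -c "
from h import *
go(.428,.182,.0145)"
```

```text
time: 36.78
position: [0.5809, -0.2775, 0.0153]
tool_rot: [3.141, 0.001, 0.002]
ft_force: [-0.4, -0.5, 5.2]
grip_width: 0.384
grip_force: 20.0
tool delta [-1.527e-01 -4.595e-01  2.000e-04] tool x [1.    0.    0.001] z [ 0.001 -0.001 -1.   ] [ 0.79  0.49 -0.5   1.64  0.26  1.08 -1.35] 36.775
```

```bash
python3 -m handwheel '[[0.01,0,0,-0.05,0,0,0],[0.01,0,0,-0.06,0,0,0],[0.01,-0.0153,-0.046,0,0,0,0],[0.01,-0.0153,-0.046,0,0,0,0],[0.01,-0.0153,-0.046,0,0,0,0],[0.01,-0.0153,-0.046,0,0,0,0],[0.01,-0.0153,-0.046,0,0,0,0],[0.01,-0.0153,-0.046,0,0,0,0],[0.01,-0.0153,-0.046,0,0,0,0],[0.01,-0.0153,-0.046,0,0,0,0],[0.01,-0.0153,-0.046,0,0,0,0],[0.01,-0.0153,-0.046,0,0,0,0]]' 20
python3 -m handwheel '[[0.01,0,0,0,0,0,0],[0.01,0,0,0,0,0,0],[0.01,0,0,0,0,0,0],[0.01,0,0,0,0,0,0]]' 20
python3 -c "
from h import *
go(.428,.182,.0145)
for n in('scene','side'):
  im,hsv,X=cloud(n);print(around(X,(.428,.182),.12,.145,.017,.022),around(X,(.428,.182),.013,.02,.03,.037))"
```

```text
time: 38.28
position: [0.4258, 0.184, 0.1239]
tool_rot: [3.141, 0.001, -0.001]
ft_force: [0.9, -0.3, -0.4]
grip_width: 0.385
grip_force: 20.0
time: 38.78
position: [0.4273, 0.1818, 0.1242]
tool_rot: [3.141, -0.002, -0.001]
ft_force: [0.1, -0.2, -0.2]
grip_width: 0.384
grip_force: 20.0
tool delta [ 0.0007 -0.0002  0.1097] tool x [ 1.    -0.002 -0.   ] z [-0. -0. -1.] [ 0.46 -0.   -0.9   1.95 -0.    1.19 -2.02] 38.775
(array([0.4271, 0.1813]), np.float64(0.0006), 244) (array([0.43  , 0.1796]), np.float64(0.0022), 373)
(array([0.4268, 0.182 ]), np.float64(0.0004), 125) (array([0.4267, 0.1837]), np.float64(0.002), 427)
```

```bash
python3 -m handwheel '[[0.01,0.001,0,0.05,0,0,0],[0.01,0,0,0.04,0,0,0],[0.01,0,0,0.01,0,0,0],[0.01,0,0,0.005,0,0,0],[0.01,0,0,0.004,0,0,0],[0.01,0,0,0,0,0,0],[0.05,0,0,0,0,0,0],[0.05,0,0,0,0,0,0],[0.05,0,0,0,0,0,0],[0.05,0,0,0,0,0,0],[0.05,0,0,0,0,0,0]]' 20
python3 -m handwheel '[[0.06,0,0,-0.05,0,0,0],[0.06,0,0,-0.05,0,0,0],[0.06,0,0,-0.04,0,0,0],[0.06,0.03,0.04,0,0,0,0],[0.06,0.03,0.04,0,0,0,0],[0.06,0.03,0.03,0,0,0,0],[0.06,0,0,0,0,0,0],[0.06,0,0,0,0,0,0]]' 20
python3 -c "
from h import *
C={'red':(.428,.182),'blue':(.5705,.268),'green':(.604,.010),'yellow':(.434,-.174),'grey':(.580,-.277)}
for n in('scene','side'):
  im,hsv,X=cloud(n);cv2.imwrite('pics/end_%s.png'%n,im)
  for k,c in C.items():
    m=np.hypot(X[...,0]-c[0],X[...,1]-c[1])<.03
    print(n,k,around(X,c,.022,.06,.017,.022),around(X,c,.013,.02,.03,.037),'top',np.nanmax(X[m&(X[...,2]<.13)][:,2]).round(3))"
```

```text
time: 40.25
position: [0.428, 0.1829, 0.0154]
tool_rot: [3.142, 0.001, -0.0]
ft_force: [-0.3, -0.4, 0.6]
grip_width: 0.57
grip_force: 0.0
time: 41.25
position: [0.5175, 0.0739, 0.1552]
tool_rot: [-3.141, -0.002, 0.002]
ft_force: [0.3, 0.1, 1.0]
grip_width: 0.689
grip_force: 0.0
scene red (array([0.4279, 0.182 ]), np.float64(0.0006), 291) (array([0.4285, 0.1804]), np.float64(0.0028), 342) top 0.102
scene blue (array([0.571 , 0.2705]), np.float64(0.0007), 325) (array([0.5718, 0.2675]), np.float64(0.0028), 406) top 0.101
scene green (array([0.606 , 0.0083]), np.float64(0.0004), 332) (array([0.6053, 0.0081]), np.float64(0.0024), 497) top 0.102
scene yellow (array([ 0.4368, -0.175 ]), np.float64(0.0006), 319) (array([ 0.4357, -0.1744]), np.float64(0.0026), 424) top 0.101
scene grey None (array([ 0.5813, -0.279 ]), np.float64(0.0021), 615) top 0.022
side red (array([0.4281, 0.1831]), np.float64(0.0004), 223) (array([0.4272, 0.1827]), np.float64(0.0024), 387) top 0.101
side blue (array([0.5701, 0.2708]), np.float64(0.0004), 228) (array([0.5695, 0.269 ]), np.float64(0.0024), 388) top 0.101
side green (array([0.606 , 0.0091]), np.float64(0.0006), 204) (array([0.6039, 0.0103]), np.float64(0.0026), 261) top 0.094
side yellow (array([ 0.4361, -0.1746]), np.float64(0.0007), 195) (array([ 0.4335, -0.1726]), np.float64(0.0026), 230) top 0.1
side grey None (array([ 0.577 , -0.2757]), np.float64(0.0019), 167) top 0.021
```

View pics/end_side.png

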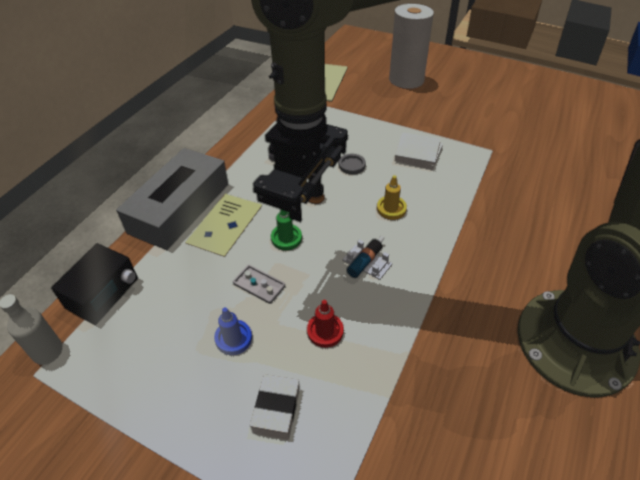

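View pics/end_scene.png

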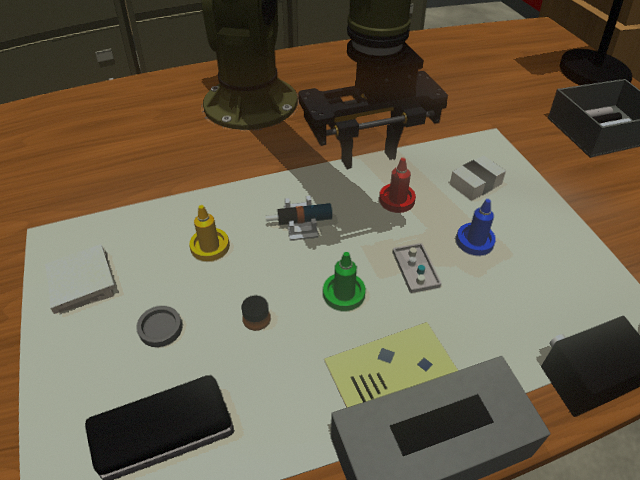

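Both pictures show every bottle upright in its own holder: in the scene view, yellow (209,235), green (344,285), red (397,190) and blue (476,230). Grey (159,326) is empty, the machine (305,214) is undisturbed and the arm is clear.

```bash
python3 -c "
from bench import ctrl
print(ctrl.close_job())"
```

```text
the job is handed in; nothing more can be done
None
```

The job is handed in: all four ink bottles stand upright in their own-colour holders, each measured within about 3 mm of centre, with the grey holder empty, the tattoo machine in place and about 41 s of the 141 s used; the hand-in call returned no verdict.

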